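# Tension, load and start the tube roller

### The arm

A 6-joint arm with a two-finger parallel gripper is mounted at the origin on the work surface. World frame = base frame: x ahead of the robot, y to its left, z up, the work surface at z = 0. Lengths are in m, angles in rad, forces in N, time in s.
With the tool pointing down it reaches from about 0.2 to 0.875 m from the base axis. Payload 3.4 kg.
Tool frame: the origin (TCP) lies at the very end of the fingers, on their centre line; the grasp point (between the pads) lies 19 mm behind it; z points along the fingers, y is the line along which they close (so a half turn about z gives the same grasp; the last joint's range is limited). The gripper opens to 94 mm and grips with 3 to 60 N. Pads are 16 mm wide; open, the fingers measure 119 mm over their backs; the gripper's body (75 mm by 177 mm) begins 78 mm behind the grasp point.
Start: joints at [-1.457, 0.276, 1.505, -0, 1.361, -0.121], TCP at [0.134, -0.559, 0.205] pointing down, gripper open.
Joint ranges: [-2.89, 2.89], [-0.75, 2.08], [0.22, 2.7], [-1.18, 4.32], [0.11, 2.71], [-2.7, 2.7]. Speed limits (rad/s): [2.57, 2.57, 3.14, 3.14, 3.14, 3.14].

### API

Orientations are given as [roll, pitch, yaw] about the fixed x, y, z axes, in that order (R = Rz(yaw) Ry(pitch) Rx(roll)).
In Python, from bench import env gives the robot as it stands. Calls block until the motion is done:
- env.reach(position, orientation): joint-space move of the TCP to a pose.
- env.move_straight(position, ori=None, feed=0.15): straight line of the TCP; ori=None keeps the orientation; feed is the mean speed in m/s.
- env.move_joints(angles): joint-space move.
- env.set_gripper(opening, grip_force=None): opening from 0.0 (shut) to 1.0 (fully open); grip_force is the grip in N (None keeps the last); returns when the fingers have stopped.
- env.dwell(seconds).
- env.inverse_kinematics(position, orientation): joint angles nearest the present ones, or None.
- env.capture(name): name is "side" or "top"; returns (picture, depth): 400x640x3 uint8, blue, green, red; 400x640 float32, m along the optical axis (not along the pixel's ray), 0 where there is no reading.
- env.camera_info(name): a dict with "fovy" (degrees; the focal length in pixels is half the picture's height over the tangent of half this angle, whatever the lens; pixels are square), "cx", "cy" (the principal point, pixels), "distortion" ([k1, k2, p1, p2, k3] as OpenCV has them; the pictures are not rectified), "extrinsics" (4x4, takes a point from world to camera coordinates). Camera axes: x right, y up, looking along -z (the intrinsics and any distortion apply to the point x, -y, -z); pixel columns grow to the right and rows downward; lengths in m; the calibration is good to about 2 mm. A picture is of the moment at which its call begins. camera_info takes no time and is no camera call.
A pose or a line that the arm cannot do raises env.MotionError and nothing moves.
- env.finish_job(): hands the job in; it is judged then, once.
Trained networks look in the newest picture that a camera, given by its name, has taken for a name from the list of things; names that differ only in an ending like _2 or _b are one class to them, and where a whole thing is asked for, a point or a joint stands for the part that bears it (a point fixed in the world has none). Each returns a list of dicts, best first, with "confidence" (0 to 1); they miss things now and then, are a little off and sometimes report something else, mostly with a low value. They report only what shows in the picture. A call takes as long as a camera call.
- env.masks_of(name, camera): "pixels" (400x640 bool, what is visible of it) and "extent" ([left, top, right, bottom] in pixels, round what is visible of it).
Readings, each from a call of its own:
- env.get_t(): time.
- env.get_joint_pos(): joint angles.
- env.get_dq(): joint speeds.
- env.get_effort(): joint torques, N m.
- env.get_position(): TCP position.
- env.get_tcp_rot(): TCP orientation.
- env.get_force(): force on the tool from outside, world axes, zero at the start.
- env.get_moment(): the same for the moment, N m.
- env.get_finger_gap(): opening from 0.0 (shut) to 1.0 (fully open).
- env.get_grasp_force(): force on a finger pad.
Only numpy, scipy, OpenCV 4.12 (cv2) and the standard library are available. Lean on these libraries where they do the work, as an engineer would, in place of code of your own. Each camera call takes 0.05 s, during which the arm holds its last target. There are 200 camera calls.

### The job

Get the roller mixer going: move the yellow locking pin from its parking hole into the guide hole, turn the red-handled sprung tension wheel anticlockwise and hold it until the pin has dropped fully home and locks it, then let go. Next lay every sample tube on its side in the valley between a pair of rollers, along the rollers and not hanging off their ends (either lane, caps either way), and last of all push the green switch fully away from you to start it, leaving the other things on the bench undisturbed.

Things in the scene. Friction and masses are not known exactly. Their poses are not given: they have to be found in the camera images.
- mixer: roller mixer, fixed: white housing 30 mm high, from -115 to 148 mm in x and -277 to 198 mm in y. Origin on the table; its x points away from the robot, y to the robot's left (yaw within 0.08 rad). Two lanes of rollers along y in a white deck 47 mm up, with grey lips front and back 5 mm higher; grey tension wheel (140 mm wide) and blue pin bar at the -y end, switch at +y
- lane_front (a point): middle of the front lane, where a resting tube's axis lies (59 mm above the table); axes as the mixer's. Two rollers along y, 20 mm thick, 220 mm long, axes 29 mm apart and 40 mm up; a tube lies in the valley between them. Two tubes fit end to end, centred 53 mm either side of this point. End brackets 114 mm either side, tops 52 mm above the table
- lane_back (a point): the same for the back lane, 90 mm further from the robot
- wheel (a joint): turn of the sprung tension wheel about its vertical axis, rad, growing anticlockwise from above: 0 slack (held there by the spring), far stop 1.3. Torque 0.05 N m at 0, 0.13 at 1.0; let go, it runs back. The rim's one notch (20 mm wide, red dot) lies under the guide hole at 1.0 and lets the pin through from 0.92 to 1.08. Locked, the wheel rests at about 0.9
- wheel_grip (a point): grip point on the wheel's axis, 122 mm above the table: red bar handle 48 mm long, 14 mm thick, 26 mm high (top 132 mm above the table) on an 18 mm shaft. The point turns with the wheel; the bar runs along its y (the mixer's y when slack): pinch it across x
- guide_hole (a point): mouth of the guide hole in the blue pin bar (36 x 112 mm, 16 mm thick, top 65 mm above the table), 55 mm from the wheel's axis, over its rim. 12 mm wide, through, 2 mm chamfer; the rim passes 3 mm below the bar. A pin put in here stands on the rim, its origin 14 mm above this point; when the notch comes under it, it drops by its weight until its head rests on the bar
- park_hole (a point): mouth of the parking hole in the same bar, 70 mm from the guide hole towards the lanes; the pin starts in it, head resting on the bar
- pin: locking pin, upright: steel shank 10 mm in diameter, 33 mm long with a chamfered foot, below a yellow round head 22 mm in diameter and 22 mm high. Origin at the underside of the head, z up along the pin. 40 g
- switch (a joint): mixer's switch lever, rad: 0 = off, leaning towards the robot; pushed away from the robot to 1.0 = on; it stays where it is left
- switch_tip (a point): centre of the green ball, 26 mm in diameter, at the end of the switch lever; the lever swings on an axis along the mixer's y, 70 mm below the ball, which leans 29 degrees towards the robot when off and as far away when on. Needs about 1 N. Ball 113 mm above the table when off, base 55 mm high
- tube1: capped sample tube lying on its side, 95 mm long, 28 mm in diameter: clear body, blue six-sided cap 20 mm long, 28 mm across flats, against rolling. Origin on the axis at mid length, x along the axis towards the cap; on the table its origin is 14 mm up. 45 g. Grasp across the body at mid length. May be absent
- tube2: capped sample tube lying on its side, 95 mm long, 28 mm in diameter: clear body, blue six-sided cap 20 mm long, 28 mm across flats, against rolling. Origin on the axis at mid length, x along the axis towards the cap; on the table its origin is 14 mm up. 45 g. Grasp across the body at mid length. May be absent
- tube3: capped sample tube lying on its side, 95 mm long, 28 mm in diameter: clear body, blue six-sided cap 20 mm long, 28 mm across flats, against rolling. Origin on the axis at mid length, x along the axis towards the cap; on the table its origin is 14 mm up. 45 g. Grasp across the body at mid length. May be absent
- tube4: capped sample tube lying on its side, 95 mm long, 28 mm in diameter: clear body, blue six-sided cap 20 mm long, 28 mm across flats, against rolling. Origin on the axis at mid length, x along the axis towards the cap; on the table its origin is 14 mm up. 45 g. Grasp across the body at mid length. May be absent
- mini_rack: bystander, not to be disturbed: small blue 100 x 60 x 35 mm tube rack; origin at the middle of its underside
- reagent: bystander, not to be disturbed: amber bottle, 60 mm in diameter, 120 mm high; origin at the middle of its underside
- dish: bystander, not to be disturbed: clear open dish, 90 mm in diameter, 16 mm high; origin at the middle of its underside
- timer: bystander, not to be disturbed: grey 70 x 60 x 22 mm bench timer; origin at the middle of its underside

How it is judged:
On the way, in this order (a step that is already met when the one before it is completed fails the run):
1. the tension wheel is locked by the pin, fully home in the guide hole, and let go (value of joint wheel above 0.8 rad and horizontal distance between pin and guide_hole below 0.005 m and z of pin in the frame of guide_hole below 0.004 m and angle between pin's own z axis and vertical below 0.2 rad and distance between the grasp point and wheel_grip above 0.04 m and contact force between the arm and pin below 0.2 N), for 0.3 s.
2. with the wheel still locked, every tube lies on the rollers, released (value of joint wheel above 0.8 rad and ((x of tube1 in the frame of lane_front between -0.007 and 0.007 m and y of tube1 in the frame of lane_front between -0.075 and 0.075 m and z of tube1 in the frame of lane_front between -0.006 and 0.008 m and angle between the x axis of tube1 and the y axis of lane_front, either way round below 0.15 rad) or (x of tube1 in the frame of lane_back between -0.007 and 0.007 m and y of tube1 in the frame of lane_back between -0.075 and 0.075 m and z of tube1 in the frame of lane_back between -0.006 and 0.008 m and angle between the x axis of tube1 and the y axis of lane_back, either way round below 0.15 rad)) and contact force between the fingers and tube1 below 0.2 N and linear speed of each of tube1, tube2, tube3, tube4 below 0.03 m/s and ((x of tube2 in the frame of lane_front between -0.007 and 0.007 m and y of tube2 in the frame of lane_front between -0.075 and 0.075 m and z of tube2 in the frame of lane_front between -0.006 and 0.008 m and angle between the x axis of tube2 and the y axis of lane_front, either way round below 0.15 rad) or (x of tube2 in the frame of lane_back between -0.007 and 0.007 m and y of tube2 in the frame of lane_back between -0.075 and 0.075 m and z of tube2 in the frame of lane_back between -0.006 and 0.008 m and angle between the x axis of tube2 and the y axis of lane_back, either way round below 0.15 rad)) and contact force between the fingers and tube2 below 0.2 N and ((x of tube3 in the frame of lane_front between -0.007 and 0.007 m and y of tube3 in the frame of lane_front between -0.075 and 0.075 m and z of tube3 in the frame of lane_front between -0.006 and 0.008 m and angle between the x axis of tube3 and the y axis of lane_front, either way round below 0.15 rad) or (x of tube3 in the frame of lane_back between -0.007 and 0.007 m and y of tube3 in the frame of lane_back between -0.075 and 0.075 m and z of tube3 in the frame of lane_back between -0.006 and 0.008 m and angle between the x axis of tube3 and the y axis of lane_back, either way round below 0.15 rad)) and contact force between the fingers and tube3 below 0.2 N and ((x of tube4 in the frame of lane_front between -0.007 and 0.007 m and y of tube4 in the frame of lane_front between -0.075 and 0.075 m and z of tube4 in the frame of lane_front between -0.006 and 0.008 m and angle between the x axis of tube4 and the y axis of lane_front, either way round below 0.15 rad) or (x of tube4 in the frame of lane_back between -0.007 and 0.007 m and y of tube4 in the frame of lane_back between -0.075 and 0.075 m and z of tube4 in the frame of lane_back between -0.006 and 0.008 m and angle between the x axis of tube4 and the y axis of lane_back, either way round below 0.15 rad)) and contact force between the fingers and tube4 below 0.2 N), for 0.3 s.
3. the switch is pushed on (value of joint switch above 0.8 rad), for 0.2 s.
At the end, for the whole second after the job is handed in: Wheel above 0.8 rad; pin upright in the guide hole, within 5 mm sideways and 4 mm of fully home. Each tube present at rest in a lane: within 7 mm of its middle line, 8 mm of resting height, 75 mm of its middle along it, parallel within 0.15 rad. Switch above 0.8 rad. All released (all of step 2 and horizontal distance between pin and guide_hole below 0.005 m and z of pin in the frame of guide_hole below 0.004 m and angle between pin's own z axis and vertical below 0.2 rad and distance between the grasp point and wheel_grip above 0.04 m and contact force between the arm and pin below 0.2 N and value of joint switch above 0.8 rad); the robot touches nothing.
It fails at once if a bystander is disturbed (moved by more than 30 mm) (distance of any of mini_rack, reagent, dish, timer from where it was at the start of the episode above 0.03 m).
Of tube1, tube2, tube3, tube4 only 3 to 4 are there at a start; the rules pass over those that are not, and their reading is None.
At some moment in a run one of tube1, tube2, tube3, tube4 may be knocked a few centimetres aside while the robot is not near it.
It also fails if it takes over 210 s, if anything falls off the work surface, if the arm or the gripper's body presses on something with over 40 N, if the wrist force passes 120 N, or if a joint passes its speed limit or range.

## Working session

There is one attempt and no reset: what is moved stays moved. The work goes in short steps, each a Python script; the robot and the scene stay as the last script left them, time stands still between calls to the robot, and variables do not carry over. Pictures are saved under pics/ and viewed, at most 14 in all, crops included, and the job is handed in when it is done.

```bash
ls; mkdir -p pics
python3 - <<'E'
from bench import env
import cv2, numpy as np
for c in ("top","side"):
    im,d=env.capture(c); cv2.imwrite(f"pics/{c}0.png",im); np.save(f"{c}0.npy",d)
    i=env.camera_info(c); print(c,i["fovy"],i["cx"],i["cy"],i["distortion"]);print(np.round(i["extrinsics"],4), (d==0).mean())
    for n in ("tube1","pin","switch_tip","wheel_grip","wheel","mixer","mini_rack","reagent","dish","timer"):
        print(n,[(round(r["confidence"],2),[int(v) for v in r["extent"]]) for r in env.masks_of(n,c)])
print(env.get_t(),env.get_tcp_rot())
E
```

```text
bench.py
pics
top 52.70720824613559 321.81044947213695 198.04745920107126 [-0.09178155  0.          0.          0.          0.        ]
[[-0.004  -0.9994  0.0344 -0.0275]
 [ 0.997  -0.0013  0.0768 -0.5291]
 [-0.0767  0.0346  0.9965 -1.059 ]
 [ 0.      0.      0.      1.    ]] 0.00390234375
tube1 [(0.67, [358, 217, 378, 253]), (0.62, [457, 201, 475, 234]), (0.54, [240, 221, 258, 254])]
pin [(0.42, [350, 167, 360, 178])]
switch_tip [(0.64, [235, 158, 242, 176])]
wheel_grip [(0.97, [351, 130, 408, 176])]
wheel [(0.78, [351, 128, 404, 175])]
mixer [(0.77, [225, 103, 414, 208])]
mini_rack [(0.56, [419, 251, 455, 277])]
reagent [(0.65, [431, 128, 462, 156]), (0.63, [419, 254, 455, 276])]
dish [(0.55, [165, 244, 204, 278])]
timer [(0.82, [149, 141, 180, 166])]
side 51.546082859577155 312.82396591254803 197.2840594797757 [0.00582816 0.         0.         0.         0.        ]
[[ 9.9830e-01 -5.7600e-02  4.0000e-04 -5.0330e-01]
 [ 3.6000e-02  6.2980e-01  7.7590e-01 -9.9800e-02]
 [-4.4900e-02 -7.7460e-01  6.3090e-01 -1.1596e+00]
 [ 0.0000e+00  0.0000e+00  0.0000e+00  1.0000e+00]] 0.0039921875
tube1 [(0.96, [269, 256, 306, 274]), (0.94, [290, 352, 337, 377]), (0.69, [272, 181, 303, 196]), (0.6, [312, 153, 443, 301])]
pin [(0.63, [346, 225, 355, 237])]
switch_tip [(0.41, [338, 138, 363, 157])]
wheel_grip [(0.35, [349, 226, 356, 241])]
wheel [(0.6, [349, 229, 405, 286]), (0.51, [313, 156, 443, 302])]
mixer [(0.81, [314, 149, 446, 300])]
mini_rack [(0.79, [235, 303, 266, 352]), (0.72, [337, 140, 361, 156])]
reagent [(0.7, [393, 297, 422, 347]), (0.62, [351, 227, 406, 286])]
dish [(0.88, [252, 152, 276, 165])]
timer [(0.6, [340, 138, 362, 157])]
1.1 [3.14147220e+00 1.57502544e-05 2.34797087e-01]
```

Run:
```python
import cv2
t=cv2.imread("pics/top0.png")[90:290,140:490]; s=cv2.imread("pics/side0.png")[120:390,220:460]
cv2.imwrite("pics/t0c.png",cv2.resize(t,(788,450),interpolation=2)); cv2.imwrite("pics/s0c.png",cv2.resize(s,None,fx=2.2,fy=2.2,interpolation=2))
```

```text
(no output)
```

View pics/t0c.png

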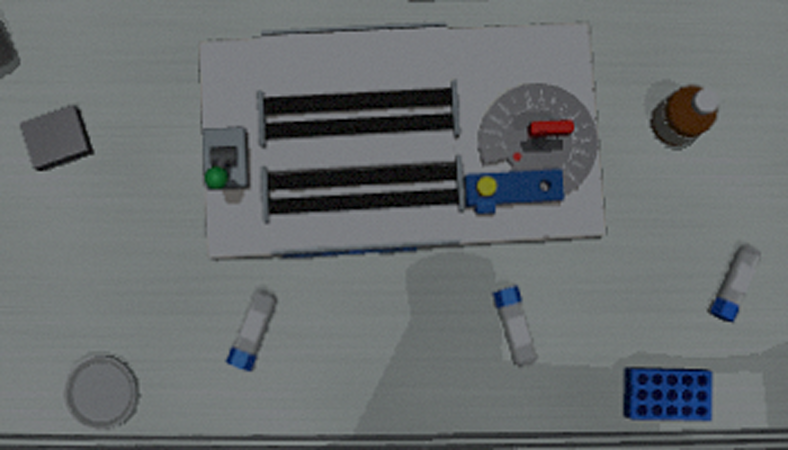

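View pics/s0c.png

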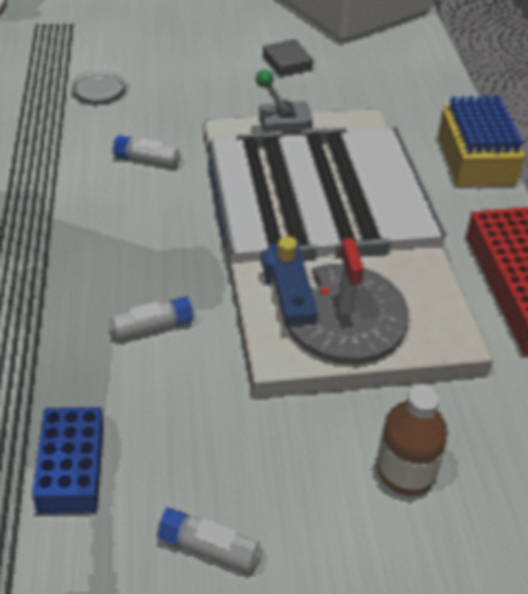

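Three tubes in the top crop at (251,329), (515,325) and (736,283). The pin is at (487,186), the guide hole at (545,186), the red handle at (552,127) and the switch ball at (216,178). Next I measure them.

```bash
cat > h.py <<'E'
from bench import env
import cv2, numpy as np
def cam(c):
    i=env.camera_info(c); f=200/np.tan(np.radians(i["fovy"])/2)
    K=np.array([[f,0,i["cx"]],[0,f,i["cy"]],[0,0,1]]); E=np.array(i["extrinsics"])
    return K,np.array(i["distortion"]),np.diag([1,-1,-1])@E[:3,:3],np.diag([1,-1,-1])@E[:3,3]
def ray(c,uv):
    K,D,R,t=cam(c); n=cv2.undistortPoints(np.float64(uv).reshape(-1,1,2),K,D).reshape(-1,2)
    return -R.T@t, np.c_[n,np.ones(len(n))]@R      # origin, dirs (depth-scaled)
def onz(c,uv,z):
    o,d=ray(c,uv); return o+d*((z-o[2])/d[:,2])[:,None]
def ondepth(c,uv,dep):
    o,d=ray(c,uv); return o+d*np.asarray(dep)[:,None]
def tri(uvt,uvs):
    o1,d1=ray("top",uvt); o2,d2=ray("side",uvs); d1=d1[0]/np.linalg.norm(d1);d2=d2[0]/np.linalg.norm(d2)
    s=np.linalg.lstsq(np.c_[d1,-d2],o2-o1,rcond=None)[0]; a=o1+s[0]*d1;b=o2+s[1]*d2
    return (a+b)/2, np.linalg.norm(a-b)
def proj(c,P):
    K,D,R,t=cam(c); return cv2.projectPoints(np.float64(P).reshape(-1,1,3),cv2.Rodrigues(R)[0],t,K,D)[0].reshape(-1,2)
def ortho(c,im,z,x0,x1,y0,y1,s=1000):
    """image, rows down = -x, cols right = -y, s px/m"""
    X,Y=np.meshgrid(np.arange(x1,x0,-1/s),np.arange(y1,y0,-1/s),indexing="ij")
    m=proj(c,np.c_[X.ravel(),Y.ravel(),np.full(X.size,z)]).reshape(*X.shape,2).astype(np.float32)
    return cv2.remap(im,m,None,cv2.INTER_CUBIC)
def hsvblob(im,lo,hi,box):
    l,t,r,b=box; h=cv2.cvtColor(im,cv2.COLOR_BGR2HSV); m=np.zeros(im.shape[:2],bool)
    m[t:b,l:r]=(cv2.inRange(h,lo,hi)>0)[t:b,l:r]; v,u=np.nonzero(m); return np.array([u.mean(),v.mean()]),len(u),m
E
python3 - <<'E'
from h import *
T=cv2.imread("pics/top0.png");S=cv2.imread("pics/side0.png")
dt=np.load("top0.npy");ds=np.load("side0.npy")
print("cam pos",ray("top",[[320,200]])[0],ray("side",[[320,200]])[0])
C={"pin":((20,120,90),(35,255,255)),"handle":((0,150,80),(8,255,255)),"ball":((50,120,40),(75,255,255))}
boxes={"pin":((340,160,370,185),(340,220,365,245)),"handle":((370,138,400,155),(370,225,390,252)),"ball":((225,160,245,180),(330,145,350,165))}
for n in C:
    a,na,ma=hsvblob(T,*C[n],boxes[n][0]); b,nb,mb=hsvblob(S,*C[n],boxes[n][1])
    P,e=tri(a,b); print(n,a,na,b,nb,np.round(P,4),"gap",round(e,4))
    for c,m,d in(("top",ma,dt),("side",mb,ds)):
        v,u=np.nonzero(m); Q=ondepth(c,np.c_[u,v],d[v,u]); print("   ",c,np.round(np.median(Q,0),4),"zmax",Q[:,2].max().round(4))
# table check
for c,d,uv in(("top",dt,(300,230)),("side",ds,(250,230))):
    print("table",ondepth(c,[uv],[d[uv[1],uv[0]]]))
A=ortho("top",T,.050,.42,.75,-.34,.28,1000)
B=ortho("side",S,.050,.42,.75,-.34,.28,1000)
cv2.imwrite("pics/orth.png",np.vstack([A,B])[:, :])
print(A.shape)
E
```

```text
cam pos [0.44624535 0.00846637 1.09684604] [ 0.45399339 -0.86428159  0.80920615]
pin [355.67924528 172.35849057] 53 [350.09375 231.8125 ] 64 [ 0.591  -0.1135  0.0807] gap 0.0019
    top [ 0.5898 -0.1133  0.0872] zmax 0.0902
    side [ 0.5907 -0.1189  0.0864] zmax 0.09
handle [384.75294118 145.90588235] 85 [379.56756757 235.13513514] 74 [ 0.6491 -0.1799  0.1306] gap 0.0013
    top [ 0.648  -0.1797  0.1319] zmax 1.0968
    side [ 0.6492 -0.1815  0.1325] zmax 0.1363
ball [235.55421687 168.57831325] 83 [339.89473684 154.57894737] 19 [0.5955 0.1849 0.1175] gap 0.0029
    top [0.5929 0.1835 0.1228] zmax 0.1287
    side [0.5963 0.1768 0.1233] zmax 0.1267
table [[ 4.43987569e-01  2.98275984e-02 -2.93320461e-04]]
table [[ 0.325944   -0.00505274 -0.0015451 ]]
(330, 621, 3)
```

Run:
```python
from h import *
T=cv2.imread("pics/top0.png");S=cv2.imread("pics/side0.png");dt=np.load("top0.npy")
A=ortho("top",T,.050,.45,.73,-.34,.28); B=ortho("side",S,.050,.45,.73,-.34,.28)
cv2.imwrite("pics/orth.png",np.vstack([A,B]))
# rollers: dark mask in world at z=.05
for nm,I in(("top",A),("side",B)):
    g=cv2.cvtColor(I,cv2.COLOR_BGR2GRAY); m=(g<45).astype(np.uint8)
    n,L,st,ce=cv2.connectedComponentsWithStats(m)
    for i in range(1,n):
        if st[i,4]>600:
            v,u=np.nonzero(L==i); r=cv2.minAreaRect(np.float32(np.c_[u,v]))
            x=.73-v/1000;y=.28-u/1000; p=np.polyfit(y,x,1)
            print(nm,st[i,4],"c",round(.73-r[0][1]/1000,4),round(.28-r[0][0]/1000,4),"size",np.round(r[1]),"mean",x.mean().round(4),y.mean().round(4),"dx/dy",p[0].round(4))
# guide hole in top at z=.065
```

```text
top 4418 c 0.6943 0.0329 size [ 22. 221.] mean 0.6943 0.0331 dx/dy -0.0549
top 3970 c 0.665 0.0312 size [ 19. 221.] mean 0.6652 0.0312 dx/dy -0.056
top 836 c 0.6521 -0.1894 size [60. 31.] mean 0.6507 -0.1859 dx/dy -0.1167
top 4351 c 0.6059 0.0275 size [ 21. 220.] mean 0.6057 0.0267 dx/dy -0.0574
top 3720 c 0.5766 0.0262 size [ 20. 221.] mean 0.5765 0.0263 dx/dy -0.0548
side 774 c 0.6953 0.0273 size [ 15. 194.] mean 0.6937 0.0075 dx/dy -0.0876
side 739 c 0.6651 0.035 size [ 10. 204.] mean 0.6633 0.0409 dx/dy -0.0417
```

View pics/orth.png

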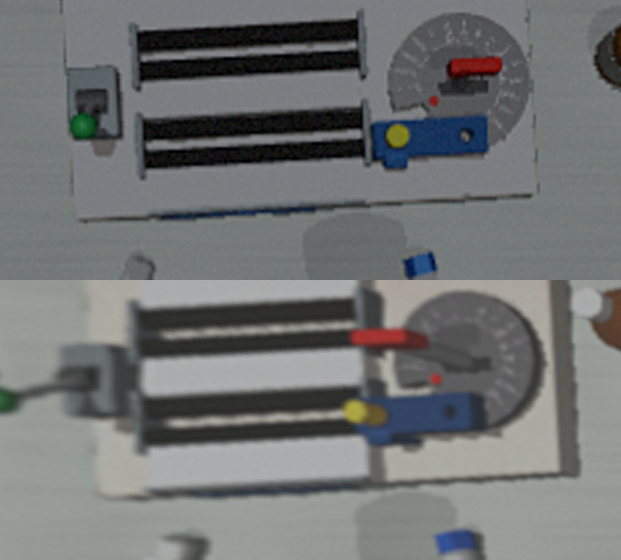

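Everything agrees: yaw ≈ 0.056, heights match the text, and the guide hole from the pin, from the handle and from its own pixel agree to within 2 mm. Next I move the pin.

```bash
cat >> h.py <<'E'
YAW=0.056; ex=np.array([np.cos(YAW),np.sin(YAW)]); ey=np.array([-np.sin(YAW),np.cos(YAW)])
DN=[np.pi,0,np.pi/2+YAW]
def st(tag=""): print(tag,"t",round(env.get_t(),1),"p",np.round(env.get_position(),4),"F",np.round(env.get_force(),1),"gap",round(env.get_finger_gap(),3),"gf",round(env.get_grasp_force(),1))
E
python3 - <<'E'
from h import *
pin=np.array([.5907,-.1134])
env.set_gripper(.6)
env.reach([*pin,.17],DN); env.move_straight([*pin,.068],feed=.1); st("at pin")
env.set_gripper(0,20); st("grip")
env.move_straight([*pin,.112],feed=.08); st("lift")
g=pin-.070*ey
env.move_straight([*g,.112],feed=.1); st("over")
im,_=env.capture("top");cv2.imwrite("pics/top1.png",im);im2,_=env.capture("side");cv2.imwrite("pics/side1.png",im2)
for z in (.103,.100,.097,.094,.091,.088,.085):
    env.move_straight([*g,z],feed=.03); F=np.array(env.get_force()); st(z)
    if F[2]>6: break
E
python3 - <<'E'
import cv2
t=cv2.imread("pics/top1.png")[110:210,310:430];s=cv2.imread("pics/side1.png")[200:320,320:440]
cv2.imwrite("pics/v1.png",cv2.resize(cv2.hconcat([cv2.copyMakeBorder(t,0,20,0,0,0),s]),None,fx=3.2,fy=3.2,interpolation=2))
E
```

```text
at pin t 5.3 p [ 0.5913 -0.1136  0.0687] F [ 0.3 -0.5  0.7] gap 0.605 gf 0.0
grip t 5.9 p [ 0.5907 -0.1134  0.0681] F [0.  0.3 0.3] gap 0.231 gf 20.0
lift t 6.6 p [ 0.5904 -0.1133  0.1118] F [-0.9  1.1 -0.9] gap 0.229 gf 20.0
over t 7.5 p [ 0.5944 -0.1831  0.1119] F [-1.1  0.1 -0.5] gap 0.229 gf 20.0
0.103 t 8.0 p [ 0.5944 -0.1831  0.1027] F [-0.7 -0.1 -0.2] gap 0.232 gf 20.0
0.1 t 8.3 p [ 0.5945 -0.1833  0.0998] F [ 1.1  0.1 -1. ] gap 0.226 gf 20.0
0.097 t 8.5 p [ 0.5944 -0.1833  0.0968] F [-0.3 -0.6 -0.7] gap 0.228 gf 20.0
0.094 t 8.8 p [ 0.5944 -0.1832  0.0937] F [ 0.  -0.4 -0.7] gap 0.225 gf 20.0
0.091 t 9.0 p [ 0.5945 -0.1832  0.0907] F [ 0.4  0.6 -0.3] gap 0.229 gf 20.0
0.088 t 9.3 p [ 0.5944 -0.1832  0.0877] F [-0.6  0.2 -0.5] gap 0.227 gf 20.0
0.085 t 9.5 p [ 0.5944 -0.1832  0.0847] F [-0.2 -0.3 -0.9] gap 0.228 gf 20.0
```

View pics/v1.png

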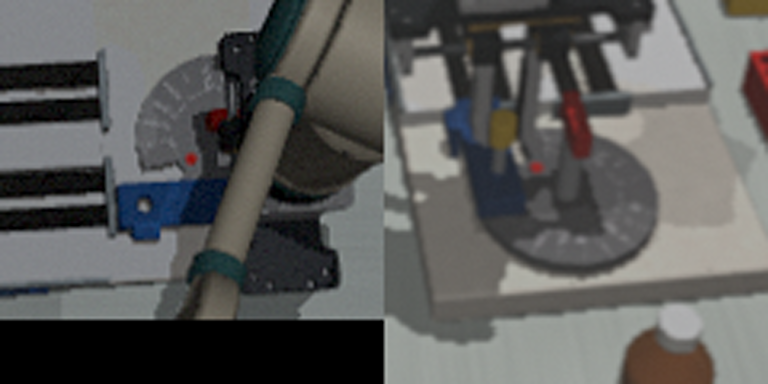

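The side view shows the pin held between the fingers at (500,130), and the top view shows the parking hole empty at (143,205). The pin foot is now about 16 mm into the guide hole with no resistance. Next I release it and turn the wheel.

Run:
```python
from h import *
g=np.array([.5946,-.1833])
env.move_straight([*g,.083],feed=.03); st("low")
env.set_gripper(.42); st("open"); 
env.move_straight([*g,.15],feed=.1)
w=np.array([.6488,-.1798])
env.reach([*w,.17],DN); env.move_straight([*w,.109],feed=.1); st("at handle")
env.set_gripper(0,50); st("gripped")
q0=np.array(env.get_joint_pos()); y0=env.get_tcp_rot()[2]
for a in (.3,.6,.8,.9,.94,.98,1.02,1.06):
    q=q0.copy(); q[5]-=a; env.move_joints(q); env.dwell(.25)
    if a>.5: print(a,"dyaw",round(env.get_tcp_rot()[2]-y0,3),"M",np.round(env.get_moment(),3)); 
st("turned")
im2,_=env.capture("side");cv2.imwrite("pics/side2.png",im2)
cv2.imwrite("pics/v2.png",cv2.resize(im2[190:320,320:450],None,fx=4,fy=4,interpolation=2))
```

```text
low t 9.8 p [ 0.5945 -0.1833  0.0828] F [-0.3 -0.4 -0.5] gap 0.231 gf 20.0
open t 10.3 p [ 0.5946 -0.1833  0.0831] F [-0.2  0.4 -0.1] gap 0.425 gf 0.0
at handle t 12.2 p [ 0.649  -0.18    0.1094] F [-0.3  0.4 -0.2] gap 0.42 gf 0.0
gripped t 12.7 p [ 0.6495 -0.1798  0.1095] F [1.  0.4 1.1] gap 0.144 gf 50.0
0.6 dyaw 0.599 M [-0.184  0.264 -0.11 ]
0.8 dyaw 0.799 M [-0.302  0.512 -0.069]
0.9 dyaw 0.898 M [-0.444  0.754 -0.103]
0.94 dyaw 0.938 M [-0.417  0.726 -0.084]
0.98 dyaw 0.978 M [-0.462  0.747 -0.147]
1.02 dyaw 1.018 M [-0.43   0.783 -0.107]
1.06 dyaw 1.058 M [-0.386  0.738 -0.201]
turned t 17.1 p [ 0.649  -0.1802  0.1095] F [-4.7 -1.9  4. ] gap 0.145 gf 50.0
```

View pics/v2.png

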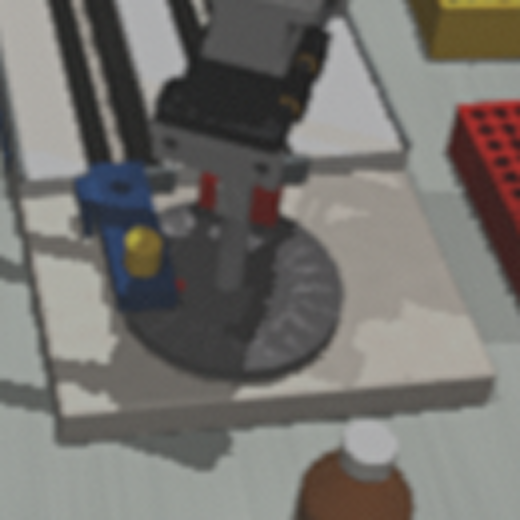

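The wheel is turned and the pin head at (143,250) appears to sit on the bar. I check its height before letting go.

```bash
cat > pinz.py <<'E'
from h import *
def pinz(box=(335,235,370,270)):
    im,d=env.capture("side"); a,n,m=hsvblob(im,(20,120,70),(35,255,255),box)
    v,u=np.nonzero(m&(d>0)); Q=ondepth("side",np.c_[u,v],d[v,u])
    print("pin px",a.round(1),n,"xyz",np.median(Q,0).round(4),"z90",np.percentile(Q[:,2],90).round(4),"at z=.076:",onz("side",[a],.076).round(4)); return im
E
python3 - <<'E'
from pinz import *
pinz()
q=np.array(env.get_joint_pos()); q[5]+=.1; env.move_joints(q); env.dwell(.3); pinz(); st("0.96"); print(env.get_moment())
q[5]+=.06; env.move_joints(q); env.dwell(.3); pinz(); st("0.90"); print(env.get_moment())
E
```

```text
pin px [355.3 252.4] 79 xyz [ 0.5951 -0.1889  0.0862] z90 0.0889 at z=.076: [[ 0.5964 -0.1801  0.076 ]]
pin px [355.3 252.3] 80 xyz [ 0.595  -0.1883  0.0864] z90 0.0887 at z=.076: [[ 0.5964 -0.1798  0.076 ]]
0.96 t 17.8 p [ 0.649  -0.1801  0.1095] F [-4.2 -2.2  2.8] gap 0.147 gf 50.0
[-0.26868272  0.53937875 -0.14441838]
pin px [355.4 252.3] 80 xyz [ 0.595  -0.1888  0.0861] z90 0.0887 at z=.076: [[ 0.5965 -0.1798  0.076 ]]
0.90 t 18.4 p [ 0.649  -0.1801  0.1095] F [-3.9 -1.5  1.9] gap 0.145 gf 50.0
[-0.24266586  0.54117876 -0.08445763]
```

```bash
cat > tubes.py <<'E'
from pinz import *
def tubes(show=False):
    """tube centre, yaw (of the long axis), on the table plane, from both cameras"""
    out={}
    for c in("top","side"):
        im,d=env.capture(c); r=env.masks_of("tube1",c); out[c]=[]
        for k in r:
            v,u=np.nonzero(k["pixels"]&(d>0)); P=ondepth(c,np.c_[u,v],d[v,u]); W=onz(c,np.c_[u,v],.014)[:,:2]
            (cx,cy),(a,b),_=cv2.minAreaRect((W*1000).astype(np.float32)); m=W.mean(0)
            w,V=np.linalg.eigh(np.cov((W-m).T)); ax=V[:,1]
            out[c].append((m,ax)); print(c,round(k["confidence"],2),"mean",m.round(4),"rect",round(cx/1000,4),round(cy/1000,4),"size",round(a),round(b),"yaw",round(np.arctan2(ax[1],ax[0])%np.pi,3),"ztop",np.percentile(P[:,2],95).round(3),"px",k["extent"])
        cv2.imwrite(f"pics/last_{c}.png",im)
    return out
E
python3 - <<'E'
from tubes import *
env.set_gripper(.42); p=env.get_position(); env.move_straight([p[0],p[1],.2],feed=.2)
env.move_joints([-1.457,.276,1.505,0,1.361,-.121]); st("clear")
pinz(); tubes()
T=cv2.imread("pics/last_top.png"); h,n,_=hsvblob(T,(0,150,80),(8,255,255),(360,130,410,170)); print(h,n)
cv2.imwrite("pics/v3.png",cv2.resize(T[90:290,140:490],(788,450),interpolation=2))
E
```

```text
clear t 21.9 p [ 0.1346 -0.559   0.2054] F [-0.6 -0.5 -0.1] gap 0.419 gf 0.0
pin px [355.3 252.2] 73 xyz [ 0.5948 -0.1891  0.0864] z90 0.0889 at z=.076: [[ 0.5963 -0.1794  0.076 ]]
top 0.9 mean [ 0.4795 -0.4265] rect 0.4811 -0.4267 size 30 94 yaw 2.733 ztop 0.031 px [458.3, 201.3, 477.5, 233.8]
top 0.8 mean [ 0.4303 -0.1553] rect 0.4289 -0.1546 size 90 28 yaw 0.297 ztop 0.032 px [359.6, 220.9, 380.0, 253.2]
top 0.57 mean [0.4263 0.1585] rect 0.428 0.1564 size 32 96 yaw 2.787 ztop 0.031 px [239.0, 219.6, 258.8, 255.1]
top 0.17 mean [ 0.6018 -0.1929] rect 0.602 -0.1922 size 25 25 yaw 2.338 ztop 0.09 px [378.8, 164.7, 385.8, 178.7]
side 0.84 mean [ 0.4322 -0.1531] rect 0.4314 -0.1527 size 101 40 yaw 0.29 ztop 0.031 px [266.8, 254.0, 308.5, 274.1]
side 0.6 mean [ 0.4821 -0.426 ] rect 0.4821 -0.425 size 36 99 yaw 2.685 ztop 0.031 px [290.7, 350.2, 337.3, 378.1]
side 0.52 mean [0.4271 0.1615] rect 0.4277 0.1628 size 51 102 yaw 2.71 ztop 0.03 px [271.7, 180.8, 300.4, 197.2]
side 0.49 mean [0.6209 0.319 ] rect 0.619 0.3121 size 29 106 yaw 1.747 ztop 0.126 px [337.0, 151.0, 349.5, 171.7]
[384.25773196 147.1443299 ] 97
```

View pics/v3.png

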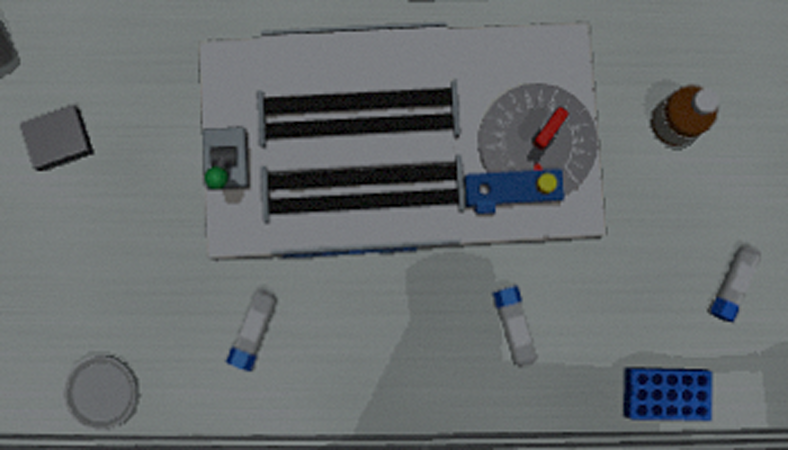

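The wheel is locked: the handle is turned at (552,127) and the pin is home at (547,183). The three tubes lie where they were, so I'll pick them one at a time and re-detect before each pick.

```bash
cat > place.py <<'E'
from tubes import *
FRONT=np.array([.5906,.0269]); BACK=FRONT+.09*ex
CLEAR=[-1.457,.276,1.505,0,1.361,-.121]
def locate(guess):
    o=tubes(); P=[]
    for c in o:
        best=min(o[c],key=lambda t:np.linalg.norm(t[0]-guess))
        if np.linalg.norm(best[0]-guess)<.09: P.append(best)
    m=np.mean([p[0] for p in P],0); return m,np.arctan2(P[0][1][1],P[0][1][0])%np.pi
def pickplace(guess,dest):
    m,a=locate(np.array(guess)); o=[np.pi,0,a]; print("pick",m.round(4),round(a,3))
    env.set_gripper(.6); env.reach([*m,.14],o); env.move_straight([*m,.009],feed=.12); st("down")
    env.set_gripper(0,20); st("grip"); env.move_straight([*m,.16],feed=.2); st("lift")
    env.reach([*dest,.16],DN); env.move_straight([*dest,.075],feed=.15)
    env.move_straight([*dest,.0555],feed=.04); st("placed")
    env.set_gripper(.48); env.move_straight([*dest,.17],feed=.15); st("free")
    env.move_joints(CLEAR)
E
python3 - <<'E'
from place import *
pickplace([.481,-.426],FRONT-.053*ey)
tubes(); pinz()
T=cv2.imread("pics/last_top.png"); S=cv2.imread("pics/last_side.png")
cv2.imwrite("pics/v4.png",T)
E
```

```text
top 0.93 mean [ 0.4794 -0.4271] rect 0.4811 -0.4274 size 33 96 yaw 2.673 ztop 0.031 px [458.7, 201.8, 477.0, 233.7]
top 0.79 mean [0.4252 0.1591] rect 0.4272 0.1561 size 32 94 yaw 2.779 ztop 0.031 px [238.2, 218.7, 258.7, 254.3]
top 0.78 mean [ 0.4308 -0.1546] rect 0.4289 -0.1537 size 94 32 yaw 0.287 ztop 0.031 px [360.8, 219.4, 381.0, 253.8]
top 0.2 mean [0.6106 0.2014] rect 0.6113 0.1983 size 25 33 yaw 2.917 ztop 0.128 px [232.2, 161.9, 240.6, 177.0]
side 0.91 mean [ 0.4824 -0.4269] rect 0.4816 -0.426 size 37 103 yaw 2.685 ztop 0.031 px [289.2, 351.0, 338.5, 381.2]
side 0.77 mean [ 0.4316 -0.1534] rect 0.4312 -0.1518 size 101 43 yaw 0.274 ztop 0.031 px [268.9, 253.0, 308.4, 274.3]
side 0.63 mean [0.4276 0.1614] rect 0.4287 0.1629 size 50 100 yaw 2.715 ztop 0.031 px [273.6, 181.6, 302.6, 197.3]
pick [ 0.4809 -0.427 ] 2.673
down t 25.6 p [ 0.4813 -0.4276  0.0098] F [-0.1 -0.7 -0. ] gap 0.6 gf 0.0
grip t 26.2 p [ 0.481  -0.4272  0.0093] F [-0.9 -1.3  1.3] gap 0.291 gf 19.9
lift t 27.1 p [ 0.4802 -0.4263  0.1587] F [ 0.8 -0.5 -0.8] gap 0.293 gf 19.9
placed t 30.0 p [ 0.5949 -0.0261  0.
[... 329 characters left out ...]
.6, 381.3, 255.6]
top 0.17 mean [ 0.3475 -0.3389] rect 0.3472 -0.3394 size 110 63 yaw 1.532 ztop 0.039 px [418.9, 251.2, 453.2, 275.7]
side 0.76 mean [ 0.4311 -0.1532] rect 0.4311 -0.1518 size 96 39 yaw 0.289 ztop 0.031 px [265.7, 253.9, 307.0, 271.8]
side 0.75 mean [0.4292 0.1617] rect 0.4278 0.164 size 50 103 yaw 2.76 ztop 0.03 px [271.2, 181.8, 302.9, 196.6]
side 0.69 mean [0.6056 0.0292] rect 0.6055 0.0301 size 35 128 yaw 1.598 ztop 0.077 px [337.4, 200.2, 356.2, 229.9]
side 0.16 mean [ 0.6636 -0.047 ] rect 0.6612 0.0488 size 289 625 yaw 1.611 ztop 0.066 px [311.5, 151.7, 446.4, 299.1]
pin px [355.3 252.2] 73 xyz [ 0.595  -0.1892  0.0867] z90 0.0886 at z=.076: [[ 0.5963 -0.1794  0.076 ]]
```

View pics/v4.png

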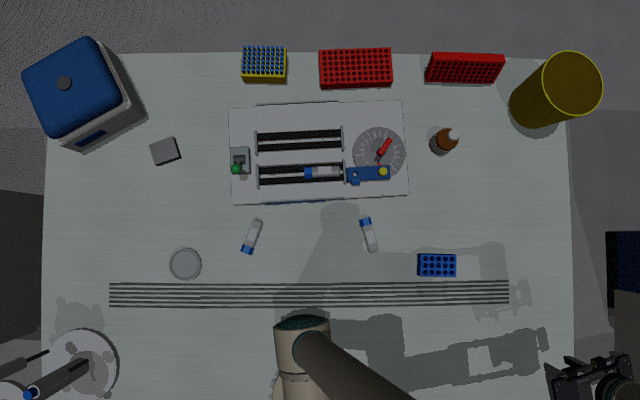

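The tube at (322,171) lies in the front lane and only two are left on the table, at (252,236) and (369,234). Both of those come next.

Run:
```python
from place import *
pickplace([.4265,.158],FRONT+.053*ey)
pickplace([.4308,-.154],BACK-.02*ey)
tubes(); pinz()
env.move_joints([1.0,.276,1.505,0,1.361,-.121]); tubes(); st()
T=cv2.imread("pics/last_top.png"); S=cv2.imread("pics/last_side.png")
cv2.imwrite("pics/v5.png",T)
cv2.imwrite("pics/v6.png",cv2.resize(np.hstack([T[100:220,220:420],S[140:260,300:420]]),None,fx=2.4,fy=2.4,interpolation=2))
```

```text
top 0.7 mean [ 0.6012 -0.0284] rect 0.6006 -0.03 size 31 98 yaw 1.62 ztop 0.077 px [303.6, 166.1, 343.1, 182.7]
top 0.6 mean [0.4237 0.1601] rect 0.4266 0.1564 size 35 96 yaw 2.8 ztop 0.031 px [239.2, 220.7, 256.7, 254.8]
top 0.56 mean [ 0.431  -0.1545] rect 0.4291 -0.1539 size 93 32 yaw 0.296 ztop 0.032 px [356.2, 218.7, 378.3, 253.7]
side 0.82 mean [ 0.4333 -0.1529] rect 0.4325 -0.152 size 98 41 yaw 0.285 ztop 0.03 px [267.2, 256.9, 308.2, 271.0]
side 0.62 mean [0.4283 0.1608] rect 0.429 0.1616 size 44 96 yaw 2.719 ztop 0.03 px [270.8, 183.9, 300.9, 196.3]
side 0.59 mean [0.6064 0.0263] rect 0.6064 0.028 size 31 123 yaw 1.593 ztop 0.077 px [339.5, 203.4, 355.7, 227.8]
pick [0.426  0.1605] 2.8
down t 38.8 p [0.4267 0.1605 0.0095] F [ 1.1 -0.6  1. ] gap 0.599 gf 0.0
grip t 39.3 p [0.4262 0.1604 0.0092] F [-0.5 -0.2  1.8] gap 0.289 gf 20.0
lift t 40.2 p [0.4251 0.1603 0.159 ] F [-0.3 -0.1 -0.5] gap 0.294 gf 20.0
placed t 42.5 p [0.589  0.0797 0.0561] F [ 1.6 -0.2  3.6] gap 0.29 gf 20.0
free t 44.0 p [0.5869 0.0798 0.1691] F [-0.5  0.3  0.7] gap 0.479 gf 0.0
top 0.92 mean [0.5948 0.082
[... 343 characters left out ...]
817] rect 0.4664 -0.2826 size 101 41 yaw 0.229 ztop 0.03 px [279.6, 294.3, 325.1, 316.3]
side 0.64 mean [0.6062 0.0258] rect 0.6065 0.03 size 33 128 yaw 1.604 ztop 0.077 px [339.0, 201.1, 356.3, 226.5]
side 0.52 mean [0.599  0.1479] rect 0.5984 0.1457 size 33 121 yaw 1.568 ztop 0.078 px [337.4, 175.9, 347.5, 205.2]
  return _methods._mean(a, axis=axis, dtype=dtype,
  ret = ret.dtype.type(ret / rcount)
Traceback (most recent call last):
  File "place.py", line 11, in pickplace
    m,a=locate(np.array(guess)); o=[np.pi,0,a]; print("pick",m.round(4),round(a,3))
        ~~~~~~^^^^^^^^^^^^^^^^^
  File "place.py", line 9, in locate
    m=np.mean([p[0] for p in P],0); return m,np.arctan2(P[0][1][1],P[0][1][0])%np.pi
                                                        ~^^^
IndexError: list index out of range
```

The last tube was knocked aside, and both cameras now put it at (0.466, -0.282). I'll pick it from there.

Run:
```python
from place import *
pickplace([.466,-.282],BACK-.02*ey)
env.move_joints([1.0,.276,1.505,0,1.361,-.121]); tubes(); pinz(); st()
T=cv2.imread("pics/last_top.png"); S=cv2.imread("pics/last_side.png")
cv2.imwrite("pics/v5.png",T)
cv2.imwrite("pics/v6.png",cv2.resize(np.hstack([T[100:220,220:420],S[140:260,300:420]]),None,fx=2.4,fy=2.4,interpolation=2))
```

```text
top 0.71 mean [ 0.4653 -0.2829] rect 0.4637 -0.284 size 93 32 yaw 0.245 ztop 0.03 px [405.0, 207.3, 426.5, 239.8]
top 0.6 mean [0.5949 0.0823] rect 0.5947 0.0808 size 31 98 yaw 1.607 ztop 0.078 px [262.5, 169.2, 296.5, 179.4]
top 0.58 mean [ 0.6008 -0.0289] rect 0.6016 -0.0286 size 27 95 yaw 1.628 ztop 0.078 px [305.4, 167.4, 339.5, 179.3]
side 0.97 mean [ 0.4664 -0.2808] rect 0.4671 -0.2809 size 98 36 yaw 0.26 ztop 0.03 px [280.8, 294.9, 325.3, 315.8]
side 0.64 mean [0.6052 0.0304] rect 0.6066 0.0302 size 37 128 yaw 1.591 ztop 0.078 px [337.9, 201.1, 355.1, 228.1]
side 0.48 mean [0.5981 0.1455] rect 0.5987 0.1475 size 28 107 yaw 1.585 ztop 0.077 px [337.0, 178.4, 346.1, 201.0]
pick [ 0.4658 -0.2819] 0.245
down t 50.4 p [ 0.4663 -0.2823  0.0096] F [-1.1  0.2 -1. ] gap 0.6 gf 0.0
grip t 51.0 p [ 0.4659 -0.2819  0.0092] F [-0.  -0.4  1.6] gap 0.292 gf 20.0
lift t 51.9 p [ 0.465  -0.2813  0.1589] F [ 0.6  0.3 -0.2] gap 0.294 gf 20.0
placed t 54.6 p [0.6827 0.0119 0.0562] F [0.9 0.3 3.2] gap 0.293 gf 20.0
free t 56.0 p [0.6808 0.012  0.169 ] F [ 0.1  0.6 -0.6] gap 0.477 gf 0.0
top 0.6 mean [0.5946 0.0825] rect 0.5952 0.0797 size 29 95 yaw 1.617 ztop 0.077 px [264.1, 171.1, 297.8, 178.7]
top 0.59 mean [ 0.6008 -0.0282] rect 0.6004 -0.0299 size 31 98 yaw 1.624 ztop 0.077 px [306.5, 169.3, 341.7, 179.8]
side 0.51 mean [0.6065 0.0289] rect 0.6051 0.0301 size 32 128 yaw 1.611 ztop 0.078 px [338.9, 198.8, 357.1, 228.4]
side 0.5 mean [0.7    0.0702] rect 0.7004 0.0716 size 32 122 yaw 1.601 ztop 0.077 px [367.3, 191.2, 385.1, 215.3]
side 0.47 mean [0.5985 0.1463] rect 0.5987 0.1459 size 32 121 yaw 1.575 ztop 0.077 px [335.6, 178.4, 350.2, 204.3]
pin px [355.3 252.1] 72 xyz [ 0.5945 -0.1894  0.087 ] z90 0.0894 at z=.076: [[ 0.5965 -0.1793  0.076 ]]
 t 62.8 p [0.2502 0.5176 0.2054] F [-0.8 -0.3  0.2] gap 0.482 gf 0.0
```

View pics/v5.png

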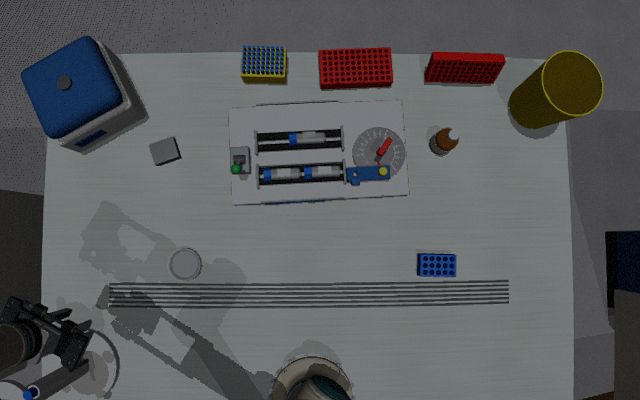

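View pics/v6.png

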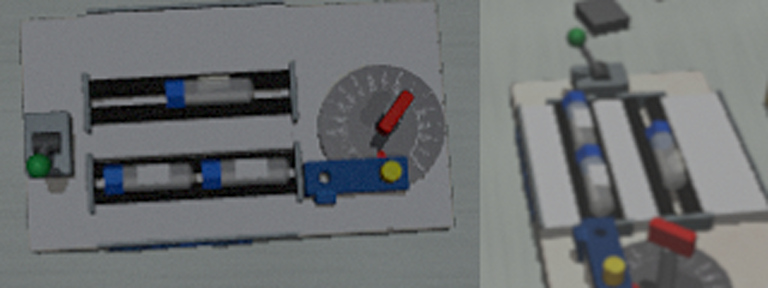

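All three tubes sit in the lanes, at (213,93), (150,178) and (245,172) in the top half. No fourth tube is in view and the pin is home, so the switch is next.

Run:
```python
from place import *
b=np.array([.5945,.1843]); o=[np.pi,0,YAW]
env.set_gripper(0,10)
s=b-.06*ex; env.reach([*s,.2],o); env.move_straight([*s,.097],feed=.15); st("behind")
for d in (-.02,0,.02,.035,.042,.046,.050,.054):
    p=b+d*ex; env.move_straight([*p,.097],feed=.06); F=np.array(env.get_force()); print(d,F.round(1))
    if d>.03 and F[0]<-6: break
p=np.array(env.get_position()); s=p[:2]-.05*ex; env.move_straight([*s,.097],feed=.15); env.move_straight([*s,.2],feed=.2)
env.move_joints([1.0,.276,1.505,0,1.361,-.121])
tubes(); pinz(); st()
T=cv2.imread("pics/last_top.png"); S=cv2.imread("pics/last_side.png")
a,_,_=hsvblob(T,(50,120,40),(75,255,255),(225,120,250,185)); c,_,_=hsvblob(S,(50,120,40),(75,255,255),(330,135,375,165)); print("ball",tri(a,c),"from off",np.round(tri(a,c)[0][:2]-b,4)@ex)
cv2.imwrite("pics/v7.png",cv2.resize(np.hstack([T[100:220,220:420],S[130:250,300:420]]),None,fx=2.4,fy=2.4,interpolation=2))
```

```text
behind t 66.0 p [0.5352 0.1814 0.0977] F [0.2 0.6 0.7] gap 0.003 gf 0.0
-0.02 [ 0.1  0.5 -0.1]
0 [ 0.7  0.2 -0.5]
0.02 [ 0.2 -0.   0.1]
0.035 [-0.1  0.5 -0.6]
0.042 [-1.  -0.5  0.1]
0.046 [-2.7 -0.1  1. ]
0.05 [-7.7  0.4  3.9]
top 0.92 mean [0.5946 0.0829] rect 0.5935 0.082 size 33 100 yaw 1.615 ztop 0.077 px [261.9, 171.0, 297.3, 181.6]
top 0.78 mean [0.6937 0.0132] rect 0.6946 0.0121 size 33 96 yaw 1.61 ztop 0.077 px [288.7, 134.1, 326.2, 145.4]
side 0.85 mean [0.6993 0.0698] rect 0.6996 0.0701 size 33 126 yaw 1.593 ztop 0.077 px [367.0, 192.8, 385.6, 217.6]
side 0.78 mean [0.6059 0.03  ] rect 0.6051 0.0318 size 33 124 yaw 1.604 ztop 0.077 px [338.0, 201.2, 354.9, 226.7]
side 0.72 mean [ 0.6643 -0.0541] rect 0.6611 0.0475 size 285 622 yaw 1.59 ztop 0.066 px [309.9, 149.3, 442.9, 302.6]
side 0.5 mean [0.5985 0.1452] rect 0.5992 0.1458 size 32 120 yaw 1.574 ztop 0.078 px [335.6, 176.0, 347.7, 202.4]
pin px [355.3 252.2] 73 xyz [ 0.5948 -0.1888  0.087 ] z90 0.0892 at z=.076: [[ 0.5963 -0.1794  0.076 ]]
 t 72.2 p [0.2506 0.5175 0.2053] F [0.6 1.  0.5] gap 0.008 gf 0.0
ball (array([0.66194673, 0.18860358, 0.11951785]), np.float64(0.0029426917517383416)) from off 0.06753501857725579
```

View pics/v7.png

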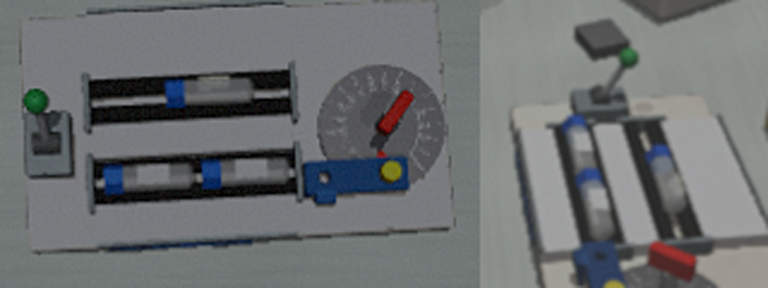

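The ball at (36,100) has moved 67.5 mm of the expected 68 mm, so the switch is fully on. The tubes and pin are still in place.

```bash
python3 -c "
from bench import env
print(env.finish_job())"
```

```text
the job is handed in; nothing more can be done
None
```

I handed the job in: the pin has locked the wheel, all three tubes present are lying in the lanes, and the switch is fully on; the hand-in call returned no verdict.

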